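# Clear the spin drive and set its address switches

## Task

The address switches of the spin drive are hidden: a spoked hub has been left on the loose cover that hides them. First lift the hub off and set it down flat in the steel tray, then lift the cover off and set it down in the tray beside it, open side down, without dropping either; then set the four switches so that 1 and 3 are on (leaning towards the cooling fins) and 2 and 4 are off (number 1 is the one next to the round fuse cap). Leave everything else where it is, including the V-block that already lies in the tray.

Things in the scene. Friction and masses are not known exactly. Their poses are not given: they have to be found in the camera images.
- drive: The spin drive, a grey box fixed to the bench, x -86 to +94 mm and y +-75 mm about its origin, top panel 40 mm above the bench. Origin on the bench under the middle of the switch bank, z up. Cooling fins 18 mm tall stand on the panel at x 62 to 90 mm, a terminal strip 14 mm tall at x -84 to -68 mm, both along y. Drive and tray stand on opposite sides of the bench; which side varies.
- fuse (a point): Top of the black round fuse cap on the drive's panel, 14 mm across, 9 mm tall, at x 0, y +66 mm of the drive. Switch 1 is the one nearest it.
- bank (a point): Middle of the top of the black switch bank, which is 24 (x) x 88 (y) x 8 mm, fixed on the drive's panel (top 48 mm above the bench), axes as the drive's. The four white levers stand out of it in a row along y: switch 1 at y +30, 2 at +10, 3 at -10, 4 at -30 mm, pivots at x 0 and at this height. Hidden under the cover at first.
- switch1 (a joint): Switch 1: white rocking lever, 5 (x) x 6 (y) mm thick, 21 mm tall, pivot at y +30 mm of the bank. Angle in rad about the drive's y. It rests at one of two stops: +0.35 on (top leaning 7 mm to the drive's +x, the fins), -0.35 off (7 mm to -x). About 1 N at the tip pushes it; past the middle it snaps over by itself.
- switch2 (a joint): Switch 2: white rocking lever, 5 (x) x 6 (y) mm thick, 21 mm tall, pivot at y +10 mm of the bank. Angle in rad about the drive's y. It rests at one of two stops: +0.35 on (top leaning 7 mm to the drive's +x, the fins), -0.35 off (7 mm to -x). About 1 N at the tip pushes it; past the middle it snaps over by itself.
- switch3 (a joint): Switch 3: white rocking lever, 5 (x) x 6 (y) mm thick, 21 mm tall, pivot at y -10 mm of the bank. Angle in rad about the drive's y. It rests at one of two stops: +0.35 on (top leaning 7 mm to the drive's +x, the fins), -0.35 off (7 mm to -x). About 1 N at the tip pushes it; past the middle it snaps over by itself.
- switch4 (a joint): Switch 4: white rocking lever, 5 (x) x 6 (y) mm thick, 21 mm tall, pivot at y -30 mm of the bank. Angle in rad about the drive's y. It rests at one of two stops: +0.35 on (top leaning 7 mm to the drive's +x, the fins), -0.35 off (7 mm to -x). About 1 N at the tip pushes it; past the middle it snaps over by itself.
- cover_mid (a point): Centre, half-way up, of the white sheet-metal cover: an upside-down box open below, 50 (x) x 104 (y) x 38 mm (z), walls 3 mm, flat top, 0.1 to 0.2 kg. It stands loose on the drive's top panel over the switch bank (its axes along the drive's), the levers free inside it. It can be gripped across its 50 mm width.
- hub_mid (a point): Centre, half-way up, of the aluminium spoked hub, 50 mm tall over all: flat rim 80 mm across and 10 mm tall at the bottom, six spokes, and a plain upright boss 26 mm across that rises to 50 mm, the part to grip. 0.2 to 0.33 kg. It starts lying flat, boss up, on top of the cover, off its middle. z up along the boss.
- tray: Fixed open steel tray, inside 180 (x) x 240 mm (y), walls 4 mm, rim 18 mm above the bench, floor 4 mm above the bench. Origin on the bench under its centre.
- vblock_mid (a point): Centre, half-way up, of a dark steel V-block 36 x 36 x 28 mm tall that lies somewhere in the tray with its own yaw and must stay there; room for hub and cover is left beside it.
- strut_center (a point): Bystander: middle of a gas strut lying on the bench, 174 mm long along its x, 18 mm thick. Leave it.
- jar: Bystander: jar 48 mm across, 60 mm tall, origin at its underside. Leave it.
- wrench: Bystander: flat wrench 150 mm long along its x. Leave it.
- weight: Bystander: steel cylinder 44 mm across, 30 mm tall, origin at its underside. Leave it.
- collar: Bystander: dark steel collar 56 mm across, 12 mm tall, origin at its underside. Leave it.
- clampbar: Bystander: aluminium bar 90 (x) x 20 x 16 mm, origin at its underside. Leave it.

How it is judged:
By the outcome, as a careful person would: the job done as asked, in the order asked, and still so for the second after the job is handed in, with the robot touching nothing.
It also fails if it takes over 72 s, if anything falls off the work surface, if the arm or the gripper's body presses on something with over 40 N, if the wrist force passes 120 N, or if a joint passes its speed limit or range.

## Robot

A 6-joint arm with a two-finger parallel gripper is mounted at the origin on the work surface. World frame = base frame: x ahead of the robot, y to its left, z up, the work surface at z = 0. Lengths are in m, angles in rad, forces in N, time in s.
With the tool pointing down it reaches from about 0.3 to 0.875 m from the base axis. Payload 6.4 kg.
Tool frame: the origin (TCP) lies on the centre line of the jaws, within the pads' length; the fingertips stand 22 mm ahead of it and the grasp point (between the pads) lies 3 mm ahead of it (ctrl.finger_overhang is the distance from the TCP to the fingertips, in m); z points along the fingers, x is the direction in which the jaws open and shut, and the axes are right-handed (so a half turn about z gives the same grasp; the last joint's range is limited). The gripper opens to 85 mm and grips with 20 to 120 N. Pads are 22 mm wide; open, the fingers measure 114 mm over their backs; the gripper's body (76 mm by 85 mm) begins 54 mm behind the grasp point. The pads swing forward as they close: fully open they stand 13 mm farther back than shut.
Start: joints at [-1.338, 0.181, 1.607, -0, 1.354, -0.206], TCP at [0.244, -0.521, 0.253] pointing down, gripper open.
Joint ranges: [-2.99, 2.99], [-0.89, 2.07], [0.3, 2.58], [-1.14, 4.28], [0, 2.63], [-3.12, 3.12]. Speed limits (rad/s): [2.57, 2.57, 3.01, 3.14, 3.14, 3.14].

## Interface

Orientations are given as a 3x3 rotation matrix whose columns are the frame's x, y, z axes.
In Python, from rig import ctrl gives the robot as it stands.
- The arm moves only by the shell command python3 -m crank 'ROWS'. ROWS is a JSON object of lists of equal length, an entry for each row: "angular": the turn, a rotation vector about the tool's x, y, z in rad, a list of three; "dp": the shift along the tool's x, y, z in cm, a list of three; "grip": the opening, from -1 (shut) to 1 (fully open). A call has 1 to 8 rows; each row shifts and turns the commanded pose from where the row before left it, along the tool's axes as they then stand; what a row does not reach is not made up. A row lasts 1/12 s, in which the tool goes at most 41.7 mm and 7.16 degrees, less where a joint would pass 70% of its speed; a pose out of reach is approached as far as the arm can. A call with a gripper value outside its range is refused whole. The fingers move at their own pace and stop on an object; the grip force is fixed at half the most. Time passes only in rows, so rows that do not move let the fingers close. It gives the time, the measured TCP pose, the force and the opening at its end, in the units of the state.
- ctrl.observe(): the state, without advancing time (a new reading comes with each control period).
- ctrl.get_image(name): name is "scene" or "top" or "wrist"; returns the picture (480x640x3 uint8, red, green, blue); there is no depth.
- ctrl.camera_params(name): a dict with "mtx" (3x3 intrinsics, pixels), "view" (4x4, takes a point from world to camera coordinates). Camera axes: x right, y down, z forward; pixel columns grow to the right and rows downward; lengths in m; the calibration is good to about 2 mm. The wrist camera is an equidistant fisheye: a pixel r from the principal point sees the ray r / f radians off the axis. A picture is of the moment at which its call begins: read the wrist's pose just before it. camera_params takes no time and is no camera call; for the wrist camera it gives the pose at the moment of the call.
- ctrl.hand_in(): hands the job in, once; it reports no verdict.
The state is a dict: "t": time; "qpos": joint angles; "qd": joint speeds; "effort": joint torques, N m; "tcp_pos": TCP position; "ee_rot": TCP orientation; "force": force on the tool from outside, world axes, zero at the start; "moment": the same for the moment, N m; "opening": opening from 0.0 (shut) to 1.0 (fully open).
Only numpy, scipy, OpenCV 4.12 (cv2) and the standard library are available. Lean on these libraries where they do the work, as an engineer would, in place of code of your own. Each camera call takes 0.05 s, during which the arm holds its last target.

## Working session

There is one attempt and no reset: what is moved stays moved. The work goes in short steps, Python scripts to look and compute and a shell command to move; the robot and the scene stay as the last step left them, time stands still between calls to the robot, and variables do not carry over. Pictures are saved under pics/ and viewed, and the job is handed in when it is done.

```bash
ls; mkdir -p pics
python3 - <<'E'
from rig import ctrl
import cv2
o=ctrl.observe(); print(o, ctrl.finger_overhang)
for n in ("scene","top","wrist"):
    im=ctrl.get_image(n); cv2.imwrite(f"pics/{n}0.png",im[:,:,::-1]); p=ctrl.camera_params(n); print(n,p['mtx'].tolist(),p['view'].round(4).tolist())
E
```

```text
pics
{'t': 0.0, 'qpos': array([-1.33829468e+00,  1.81558594e-01,  1.60803965e+00, -6.17800356e-06,
        1.35380063e+00, -2.06290852e-01]), 'qd': array([ 0.00119724, -0.00095986,  0.00159857, -0.0005171 , -0.00035659,
        0.00204417]), 'effort': array([-1.69896353e-03, -4.44870687e+01, -3.51336765e+01, -6.06186441e-04,
        9.04828456e-03,  9.15871112e-06]), 'tcp_pos': array([ 0.24418064, -0.51999015,  0.25235897]), 'ee_rot': array([[ 4.24847505e-01, -9.05264834e-01, -4.22044941e-04],
       [-9.05263203e-01, -4.24847559e-01,  1.75622298e-03],
       [-1.76915166e-03, -3.64065196e-04, -9.99998369e-01]]), 'force': array([-0.38665142,  1.09059569, -0.00719336]), 'moment': array([0.00143499, 0.03126509, 0.03574411]), 'opening': 0.9997530295906446} 0.022
scene [[470.4685763948342, 0.0, 319.45036325048784], [0.0, 470.4685763948342, 243.80034082261525], [0.0, 0.0, 1.0]] [[-0.4774, 0.8787, 0.0033, 0.2558], [0.7072, 0.3864, -0.5921, -0.3378], [-0.5215, -0.2803, -0.8059, 1.3802], [0.0, 0.0, 0.0, 1.0]]
top [[475.30756865678535, 0.0, 320.82619015705757], [0.0, 475.30756865678535, 236.70829268717483], [0.0, 0.0, 1.0]] [[-0.013, -0.9999, 0.0086, 0.0022], [-0.9897, 0.0116, -0.1427, 0.5749], [0.1425, -0.0103, -0.9897, 0.7665], [0.0, 0.0, 0.0, 1.0]]
wrist [[371.64829954431775, 0.0, 325.45325291240056], [0.0, 371.64829954431775, 243.89597625746254], [0.0, 0.0, 1.0]] [[0.4251, -0.9051, -0.0032, -0.5743], [-0.8667, -0.408, 0.2869, -0.0378], [-0.261, -0.1192, -0.958, 0.3807], [0.0, 0.0, 0.0, 1.0]]
```

View pics/scene0.png

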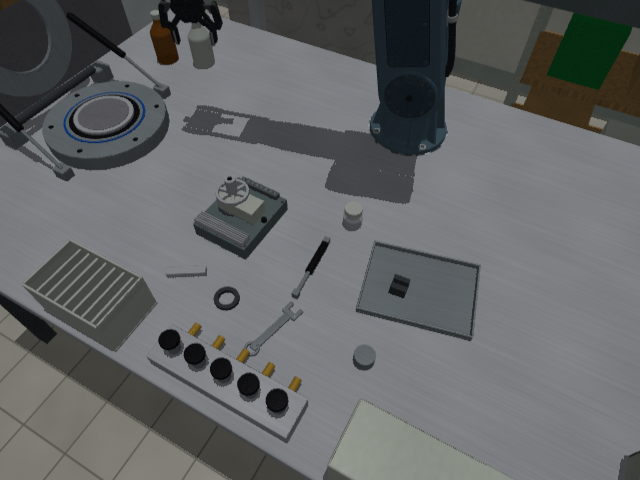

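View pics/top0.png

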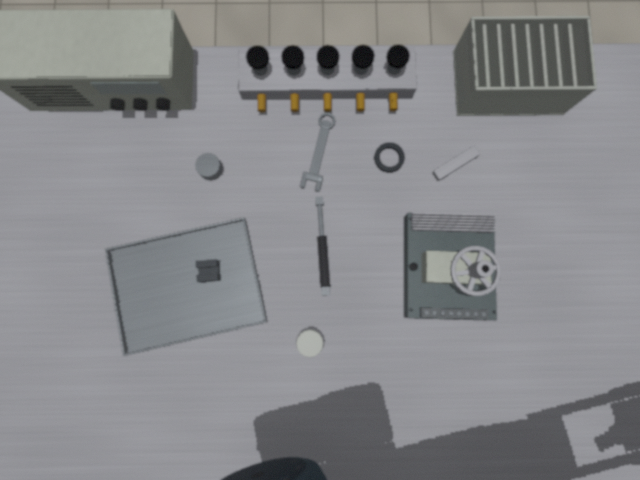

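View pics/wrist0.png

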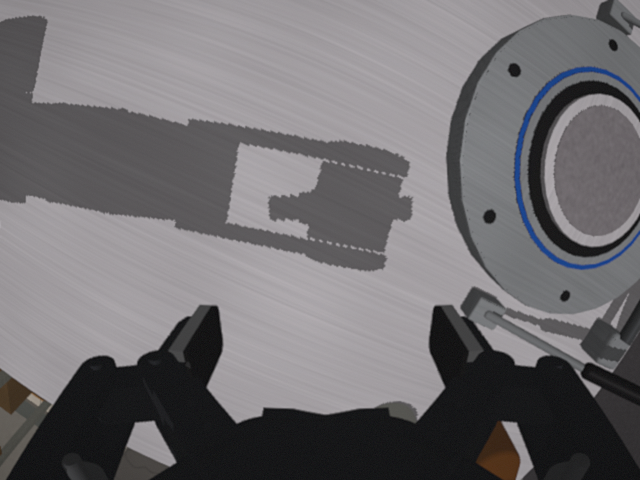

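```bash
cat > h.py <<'E'
import numpy as np, cv2
from rig import ctrl
def ray(n,uv,P=None):
    P=P or ctrl.camera_params(n); K=P['mtx']; V=P['view']
    x=(uv[0]-K[0,2])/K[0,0]; y=(uv[1]-K[1,2])/K[1,1]
    if n=='wrist':
        r=np.hypot(x,y); s=np.sin(r)/r if r>1e-9 else 1; d=np.array([x*s,y*s,np.cos(r)])
    else: d=np.array([x,y,1.])
    R=V[:3,:3]; c=-R.T@V[:3,3]; d=R.T@d; return c,d/np.linalg.norm(d)
def atz(n,uv,z,P=None):
    c,d=ray(n,uv,P); return c+d*(z-c[2])/d[2]
def tri(rs):
    A=np.zeros((3,3));b=np.zeros(3)
    for c,d in rs:
        M=np.eye(3)-np.outer(d,d);A+=M;b+=M@c
    p=np.linalg.solve(A,b)
    return p,[np.linalg.norm((np.eye(3)-np.outer(d,d))@(p-c)) for c,d in rs]
def proj(n,X,P=None):
    P=P or ctrl.camera_params(n);K=P['mtx'];V=P['view'];X=np.atleast_2d(X)
    c=X@V[:3,:3].T+V[:3,3]
    if n=='wrist':
        r=np.hypot(c[:,0],c[:,1]);th=np.arctan2(r,c[:,2]);k=th/np.maximum(r,1e-9);x=c[:,0]*k;y=c[:,1]*k
    else: x=c[:,0]/c[:,2];y=c[:,1]/c[:,2]
    return np.c_[K[0,0]*x+K[0,2],K[1,1]*y+K[1,2]]
def snap(n,name):
    P=ctrl.camera_params(n);P={k:np.array(v) for k,v in P.items()}
    im=ctrl.get_image(n)[:,:,::-1].copy(); cv2.imwrite(f'pics/{name}.png',im); np.savez(f'pics/{name}.npz',**P); return im,P
def crop(name,x0,y0,w,h,k,out):
    im=cv2.imread(f'pics/{name}.png')[y0:y0+h,x0:x0+w]; im=cv2.resize(im,None,fx=k,fy=k,interpolation=cv2.INTER_CUBIC)
    step=10
    for x in range((x0//step+1)*step,x0+w,step): cv2.line(im,((x-x0)*k,0),((x-x0)*k,8 if x%50 else 16),(0,0,255),1)
    for y in range((y0//step+1)*step,y0+h,step): cv2.line(im,(0,(y-y0)*k),(8 if y%50 else 16,(y-y0)*k),(0,0,255),1)
    cv2.imwrite(f'pics/{out}.png',im)
def load(name):
    d=np.load(f'pics/{name}.npz'); return {k:d[k] for k in d}
E
python3 - <<'E'
from h import *
crop('top0',390,200,120,130,5,'c1')
crop('top0',100,210,180,150,4,'c2')
crop('scene0',185,165,110,95,7,'c3')
for uv in [(405,213),(497,217),(497,320),(404,318)]: print(atz('top',uv,.04))
for uv in [(107,249),(245,219),(266,320),(126,353)]: print(atz('top',uv,.018))
E
```

```text
[ 0.6144926  -0.14999209  0.04      ]
[ 0.60571693 -0.30800097  0.04      ]
[ 0.43149809 -0.29649347  0.04      ]
[ 0.43682579 -0.14152493  0.04      ]
[0.5610308  0.36619755 0.018     ]
[0.61120234 0.12755166 0.018     ]
[0.4359419  0.09011057 0.018     ]
[0.38430342 0.32535576 0.018     ]
```

View pics/c1.png

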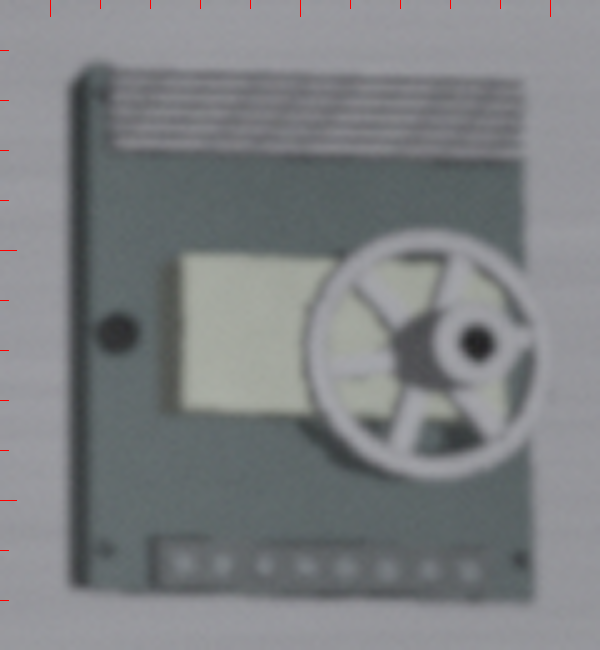

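View pics/c2.png

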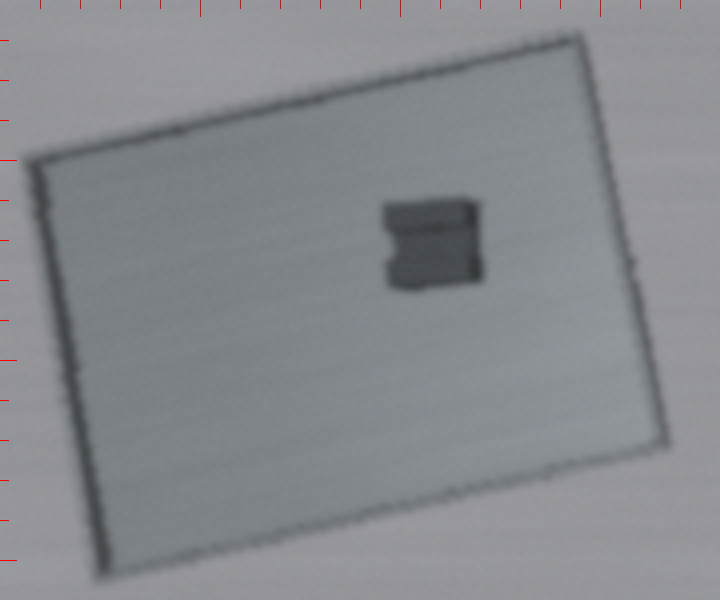

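View pics/c3.png

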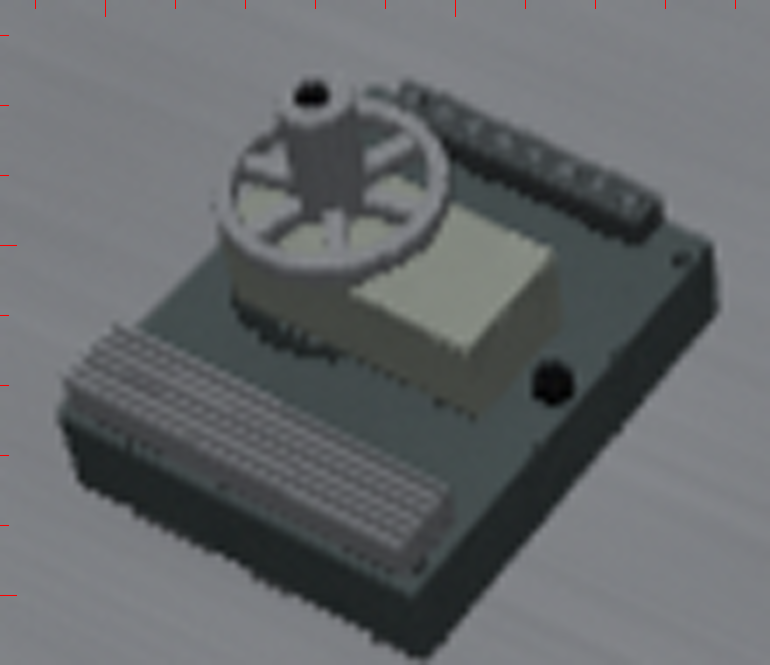

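The top view shows the fins towards world +x and the fuse towards +y. The hub sits on the cover's -y half, with its boss top near (485.6,268.6). The tray is on the +y side, with the V-block near (208,270). I'll bring the wrist over the drive to measure these more closely.

```bash
python3 - <<'E'
from h import *
print(tri([ray('top',(485.6,268.6)),ray('scene',(229.6,178.6))]))
print(tri([ray('top',(413.4,266.6)),ray('scene',(185+552/7,165+381/7))]))
E
python3 -m crank '{"angular":[[0,0,-0.12],[0,0,-0.12],[0,0,-0.12],[0,0,-0.12],[0,0,-0.12],[0,0,-0.12],[0,0,-0.12],[0,0,-0.12]],"dp":[[0,0,0],[0,0,0],[0,0,0],[0,0,0],[0,0,0],[0,0,0],[0,0,0],[0,0,0]],"grip":[1,1,1,1,1,1,1,1]}'
```

```text
(array([ 0.51055178, -0.24998622,  0.12931131]), [np.float64(0.0009064510967447788), np.float64(0.0009064510967448161)])
(array([ 0.52144632, -0.15875874,  0.04644598]), [np.float64(0.0006384975003470489), np.float64(0.0006384975003469623)])
t: 0.82
tcp_pos: [0.2443, -0.5203, 0.2529]
ee_rot: [[0.986, -0.165, -0.0], [-0.165, -0.986, 0.001], [-0.0, -0.001, -1.0]]
force: [0.4, -0.6, -0.5]
opening: 1.003
```

```bash
python3 -m crank '{"angular":[[0,0,-0.12],[0,0,-0.01],[0,0,0],[0,0,0],[0,0,0],[0,0,0],[0,0,0],[0,0,0]],"dp":[[0,0,0],[0,0,-0.5],[2.7,-3.1,-0.5],[2.7,-3.1,0],[2.7,-3.1,0],[2.7,-3.1,0],[2.7,-3.1,0],[2.7,-3.1,0]],"grip":[1,1,1,1,1,1,1,1]}'
python3 -m crank '{"angular":[[0,0,0],[0,0,0],[0,0,0],[0,0,0],[0,0,0],[0,0,0]],"dp":[[2.7,-3.1,0],[2.7,-3.1,0],[2.7,-3.1,0],[1.3,-1.7,0],[0,0,0],[0,0,0]],"grip":[1,1,1,1,1,1]}'
python3 - <<'E'
from h import *
im,P=snap('wrist','w1'); print(ctrl.observe()['t'], -P['view'][:3,:3].T@P['view'][:3,3])
E
```

```text
t: 1.48
tcp_pos: [0.415, -0.3399, 0.2637]
ee_rot: [[0.999, -0.046, 0.0], [-0.046, -0.999, -0.0], [0.0, 0.0, -1.0]]
force: [0.8, -0.3, 0.1]
opening: 1.003
t: 1.98
tcp_pos: [0.513, -0.2345, 0.2633]
ee_rot: [[0.999, -0.042, -0.0], [-0.042, -0.999, -0.0], [-0.0, 0.0, -1.0]]
force: [0.2, -0.7, 0.2]
opening: 0.997
2.0333 [ 0.51625782 -0.16207947  0.38442634]
```

View pics/w1.png

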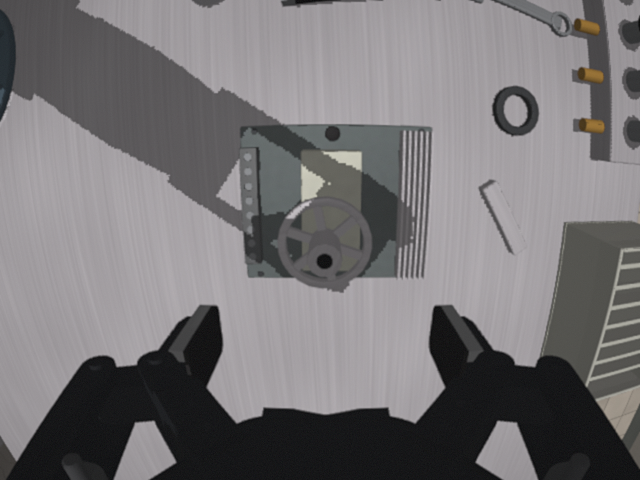

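Run:
```python
from h import *
crop('w1',230,115,210,185,4,'c4')
```

```text
(no output)
```

View pics/c4.png

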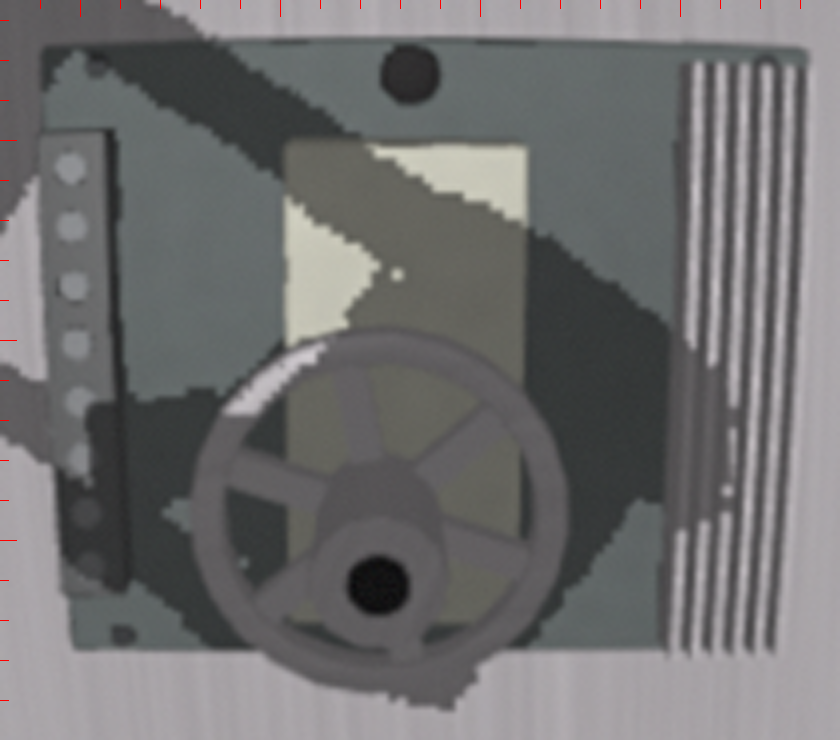

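Run:
```python
from h import *
P=load('w1')
w=lambda x,y:(230+(x+.5)/4-.5,115+(y+.5)/4-.5)
t=lambda x,y:(390+(x+.5)/5-.5,200+(y+.5)/5-.5)
s=lambda x,y:(185+(x+.5)/7-.5,165+(y+.5)/7-.5)
def T(n,a,b,c):
    rs=[]
    if a:rs.append(ray('wrist',w(*a),P))
    if b:rs.append(ray('top',t(*b)))
    if c:rs.append(ray('scene',s(*c)))
    p,e=tri(rs);print(n,p.round(4),np.round(e,4))
T('boss top',(378,584),(478,343),(312,95))
T('fuse top',(410,74),(117,333),(552,381))
T('cover +x+y',(527,147),(182,254),(466,350))
T('cover -x+y',(285,148),(182,410),(552,250))
for n,a in [('c++',(527,147)),('c-+',(285,148)),('c-low',(287,622)),('c+mid',(519,540))]: print(n,atz('wrist',w(*a),.078,P).round(4))
for n,a in [('fuse',(410,74))]: print(n,atz('wrist',w(*a),.049,P).round(4))
print('hub',atz('wrist',w(378,584),.128,P).round(4))
for n,a in [('fin+x+y',(806,60)),('d -x+y',(42,48)),('d-x-y',(74,648)),]: print(n,atz('wrist',w(*a),.04,P).round(4))
for n,a in [('rim l',(190,505)),('rim r',(568,510)),('rim t',(380,327))]: print(n,atz('wrist',w(*a),.088,P).round(4))
```

```text
boss top [ 0.5113 -0.2497  0.1314] [0.0004 0.0001 0.0003]
fuse top [ 0.522  -0.1589  0.0481] [0.0006 0.0006 0.0003]
cover +x+y [ 0.5447 -0.1747  0.0792] [0.0009 0.0007 0.0005]
cover -x+y [ 0.495  -0.1727  0.08  ] [0.0012 0.001  0.0005]
c++ [ 0.5448 -0.1756  0.078 ]
c-+ [ 0.4953 -0.1739  0.078 ]
c-low [ 0.49   -0.2767  0.078 ]
c+mid [ 0.5413 -0.2598  0.078 ]
fuse [ 0.522  -0.1596  0.049 ]
hub [ 0.5113 -0.2512  0.128 ]
fin+x+y [ 0.6151 -0.1572  0.04  ]
d -x+y [ 0.4373 -0.1481  0.04  ]
d-x-y [ 0.4321 -0.296   0.04  ]
rim l [ 0.4721 -0.2462  0.088 ]
rim r [ 0.5509 -0.2505  0.088 ]
rim t [ 0.5133 -0.2105  0.088 ]
```

The boss axis is at about (0.5114, -0.2502) and its top measures z 0.131 against a nominal 0.128. Rim centre agrees. The cover centre is near (0.518, -0.2257), yaw -0.04. Next I descend on the boss.

```bash
python3 -m crank '{"angular":[[0,0,0],[0,0,0],[0,0,0],[0,0,0],[0,0,0],[0,0,0],[0,0,0],[0,0,0]],"dp":[[-0.1,0.8,0],[0,0.77,1],[0,0,3],[0,0,3],[0,0,3],[0,0,2.5],[0,0,2.1],[0,0,0]],"grip":[1,1,1,1,1,1,1,1]}'
```

```text
t: 2.7
tcp_pos: [0.5069, -0.2509, 0.1117]
ee_rot: [[0.999, -0.045, -0.008], [-0.045, -0.999, 0.006], [-0.008, -0.005, -1.0]]
force: [-1.6, 0.6, 0.0]
opening: 0.998
```

```bash
python3 -m crank '{"angular":[[0,0,0],[0,0,0]],"dp":[[0,0,0],[0,0,0]],"grip":[1,1]}'; python3 -c "
from rig import ctrl;o=ctrl.observe();print(o['tcp_pos'],o['ee_rot'].round(4),o['qd'].round(3))"
```

```text
t: 2.87
tcp_pos: [0.511, -0.2527, 0.1183]
ee_rot: [[0.999, -0.044, 0.001], [-0.044, -0.999, -0.001], [0.001, 0.001, -1.0]]
force: [-0.5, 0.1, -0.2]
opening: 0.993
[ 0.51098188 -0.25274889  0.11828794] [[ 0.999  -0.0437  0.0011]
 [-0.0437 -0.999  -0.001 ]
 [ 0.0011  0.001  -1.    ]] [ 0.012 -0.024 -0.016 -0.    -0.002  0.001]
```

```bash
python3 -m crank '{"angular":[[0,0,0],[0,0,0],[0,0,0],[0,0,0],[0,0,0],[0,0,0],[0,0,0],[0,0,0]],"dp":[[0,-0.2,0.1],[0,0,0],[0,0,0],[0,0,0],[0,0,0],[0,0,0],[0,0,0],[0,0,0]],"grip":[1,-1,-1,-1,-1,-1,-1,-1]}'
```

```text
t: 3.53
tcp_pos: [0.5113, -0.2493, 0.1168]
ee_rot: [[0.999, -0.042, 0.001], [-0.042, -0.999, -0.0], [0.001, 0.0, -1.0]]
force: [-0.5, 1.8, 3.4]
opening: 0.29
```

```bash
python3 -m crank '{"angular":[[0,0,0],[0,0,0],[0,0,0],[0,0,0],[0,0,0],[0,0,0],[0,0,0],[0,0,0]],"dp":[[0,0,0],[0,0,-0.3],[0,0,-0.6],[0,0,-1],[0,0,-1.5],[0,0,-2],[0,0,-2],[0,0,-1.5]],"grip":[-1,-1,-1,-1,-1,-1,-1,-1]}'
python3 -m crank '{"angular":[[0,0,0],[0,0,0],[0,0,0]],"dp":[[0,0,-0.6],[0,0,0],[0,0,0]],"grip":[-1,-1,-1]}'
python3 - <<'E'
from h import *
o=ctrl.observe();print(o['t'],o['opening'],o['force'])
snap('wrist','w2')
crop('w2',150,60,350,290,2,'c5')
E
```

```text
t: 4.2
tcp_pos: [0.5111, -0.2494, 0.2075]
ee_rot: [[0.999, -0.042, 0.001], [-0.042, -0.999, -0.001], [0.001, 0.001, -1.0]]
force: [0.5, -0.1, -2.7]
opening: 0.287
t: 4.45
tcp_pos: [0.5107, -0.249, 0.211]
ee_rot: [[0.999, -0.042, -0.0], [-0.042, -0.999, 0.0], [-0.0, -0.0, -1.0]]
force: [-0.0, 0.1, -3.9]
opening: 0.288
4.45 0.28797033308461656 [-0.0279716   0.12670753 -3.88936721]
```

View pics/c5.png

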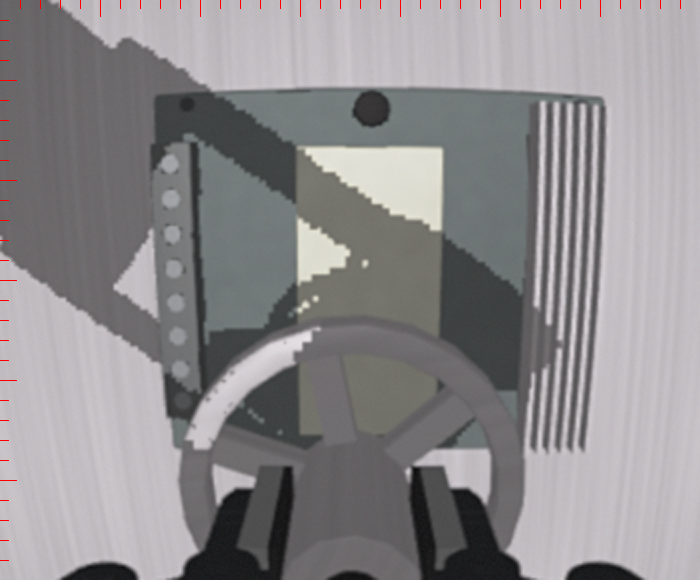

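The hub is held: the opening is steady at 0.288 and the weight registers about 4 N. I'll carry it towards the tray and stop short to view the tray and V-block.

```bash
python3 -m crank '{"angular":[[0,0,0],[0,0,0],[0,0,0],[0,0,0],[0,0,0],[0,0,0],[0,0,0],[0,0,0]],"dp":[[-0.2,-1,-0.5],[-0.4,-2,-0.5],[-0.4,-3.3,0],[-0.4,-3.8,0],[-0.4,-3.8,0],[-0.4,-3.8,0],[-0.4,-3.8,0],[-0.4,-3.8,0]],"grip":[-1,-1,-1,-1,-1,-1,-1,-1]}'
python3 -m crank '{"angular":[[0,0,0],[0,0,0],[0,0,0],[0,0,0],[0,0,0],[0,0,0]],"dp":[[-0.4,-3.3,0],[-0.4,-2,0],[-0.4,-1.2,0],[-0.2,-0.9,0],[0,0,0],[0,0,0]],"grip":[-1,-1,-1,-1,-1,-1]}'
python3 - <<'E'
from h import *
o=ctrl.observe();print(o['t'],o['opening'],o['force'])
snap('wrist','w3')
E
```

```text
t: 5.17
tcp_pos: [0.4902, 0.0072, 0.2206]
ee_rot: [[0.999, -0.042, -0.002], [-0.042, -0.999, 0.001], [-0.002, -0.001, -1.0]]
force: [0.0, -0.7, -2.5]
opening: 0.283
t: 5.67
tcp_pos: [0.4806, 0.079, 0.2211]
ee_rot: [[0.999, -0.042, -0.0], [-0.042, -0.999, -0.0], [-0.0, 0.001, -1.0]]
force: [0.4, -0.8, -2.6]
opening: 0.293
5.6667 0.2929536001188691 [ 0.43121539 -0.82768264 -2.59646707]
```

View pics/w3.png

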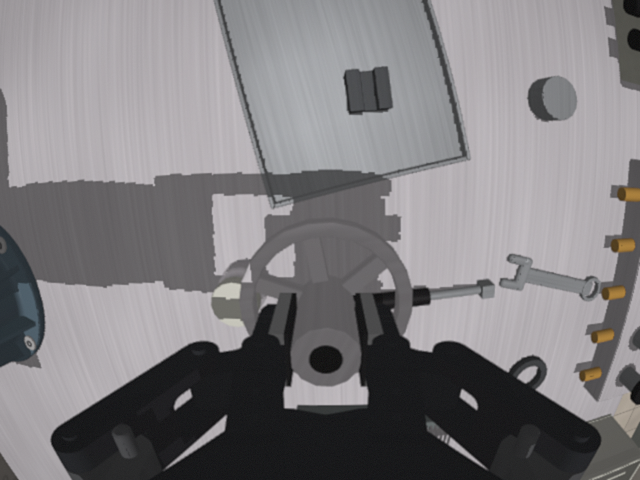

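The wrist view shows the V-block at pixels (345,68) to (391,114) and the tray's near rim corners at (274,207) and (468,157).

Run:
```python
from h import *
from scipy.optimize import least_squares
P=load('w3')
for uv in [(346,71),(388,67.5),(391,109),(349,114)]: print('v',atz('wrist',uv,.032,P).round(4))
t=lambda x,y:(100+(x+.5)/4-.5,210+(y+.5)/4-.5)
print('v top', [atz('top',t(*a),.032).round(4).tolist() for a in [(385,205),(470,199),(475,280),(390,290)]])
print('near corners w',atz('wrist',(274,207),.018,P),atz('wrist',(468,157),.018,P))
obs=[('top',t(28,160),(94,124)),('top',t(581,37),(94,-124)),('top',t(668,445),(-94,-124)),('top',t(100,577),(-94,124)),('wrist',(274,207),(-94,-124)),('wrist',(468,157),(94,-124))]
def X(q,l):
    c,s=np.cos(q[2]),np.sin(q[2]);l=np.array(l)/1000;return q[:2]+np.array([c*l[0]-s*l[1],s*l[0]+c*l[1]])
r=lambda q:np.concatenate([(atz(n,uv,.018,P if n=='wrist' else None)[:2]-X(q,l))*1000 for n,uv,l in obs])
q=least_squares(r,[.498,.227,.207]).x
print(q,r(q).round(1)); print('hub',X(q,(-42,45)),'cover',X(q,(47,58)))
c,s=np.cos(q[2]),np.sin(q[2])
v=np.mean([atz('wrist',uv,.032,P)[:2] for uv in [(346,71),(388,67.5),(391,109),(349,114)]],0)-q[:2]; print('v local',c*v[0]+s*v[1],-s*v[0]+c*v[1])
```

```text
v [0.5027 0.2057 0.032 ]
v [0.5376 0.2085 0.032 ]
v [0.5387 0.173  0.032 ]
v [0.5037 0.1692 0.032 ]
v top [[0.5371, 0.2083, 0.032], [0.5393, 0.1722, 0.032], [0.5048, 0.1695, 0.032], [0.501, 0.2053, 0.032]]
near corners w [0.43513063 0.09096495 0.018     ] [0.61240243 0.13171828 0.018     ]
[0.49713974 0.22934367 0.21712288] [-2.3 -3.9 -4.2 -0.7  2.4  1.   4.3 -2.6  3.1  3.  -3.2  3.2]
hub [0.4464319  0.26423945] cover [0.53054182 0.29610669]
v local 0.014321369507863708 -0.044380003783592616
```

```bash
python3 -m crank '{"angular":[[0,0,0],[0,0,0],[0,0,0],[0,0,0],[0,0,0],[0,0,0],[0,0,0],[0,0,0]],"dp":[[-0.3,-1,0],[-0.5,-2.5,0],[-0.6,-3.5,0],[-0.7,-3.5,0],[-0.7,-3.5,0],[-0.5,-2.4,0],[-0.4,-1.3,0],[-0.2,-0.75,0]],"grip":[-1,-1,-1,-1,-1,-1,-1,-1]}'
python3 -m crank '{"angular":[[0,0,0],[0,0,0],[0,0,0],[0,0,0],[0,0,0],[0,0,0],[0,0,0],[0,0,0]],"dp":[[0,0,0.5],[0,0,1.5],[0,0,2.5],[0,0,3],[0,0,2.8],[0,0,2],[0,0,1.2],[0,0,0.7]],"grip":[-1,-1,-1,-1,-1,-1,-1,-1]}'
python3 -m crank '{"angular":[[0,0,0],[0,0,0],[0,0,0],[0,0,0]],"dp":[[0,0,0.4],[0,0,0.2],[0,0,0],[0,0,0]],"grip":[-1,-1,-1,-1]}'
```

```text
t: 6.38
tcp_pos: [0.4489, 0.2668, 0.2212]
ee_rot: [[0.999, -0.041, -0.0], [-0.041, -0.999, 0.0], [-0.001, -0.0, -1.0]]
force: [-0.8, 0.6, -2.2]
opening: 0.29
t: 7.05
tcp_pos: [0.4489, 0.2639, 0.0773]
ee_rot: [[0.999, -0.044, -0.003], [-0.044, -0.999, -0.001], [-0.003, 0.001, -1.0]]
force: [-1.0, 0.2, -2.2]
opening: 0.29
t: 7.38
tcp_pos: [0.4504, 0.2656, 0.0744]
ee_rot: [[0.999, -0.042, 0.002], [-0.042, -0.999, 0.001], [0.002, -0.001, -1.0]]
force: [-1.0, -0.8, -2.1]
opening: 0.289
```

```bash
python3 -m crank '{"angular":[[0,0,0],[0,0,0],[0,0,0],[0,0,0],[0,0,0],[0,0,0],[0,0,0],[0,0,0]],"dp":[[0,0,0.4],[0,0,0.7],[0,0,0.7],[0,0,0.5],[0,0,0.3],[0,0,0.1],[0,0,0],[0,0,0]],"grip":[-1,-1,-1,-1,-1,-1,-1,-1]}'
python3 -m crank '{"angular":[[0,0,0],[0,0,0],[0,0,0],[0,0,0]],"dp":[[0,0,0.1],[0,0,0.1],[0,0,0.1],[0,0,0]],"grip":[-1,-1,-1,-1]}'
```

```text
t: 8.05
tcp_pos: [0.4496, 0.2654, 0.0463]
ee_rot: [[0.999, -0.042, -0.0], [-0.042, -0.999, 0.0], [-0.0, -0.0, -1.0]]
force: [0.7, 0.5, -2.4]
opening: 0.289
t: 8.38
tcp_pos: [0.4494, 0.2653, 0.0432]
ee_rot: [[0.999, -0.042, -0.0], [-0.042, -0.999, -0.0], [-0.0, 0.0, -1.0]]
force: [-0.2, 0.0, -3.5]
opening: 0.295
```

```bash
python3 -m crank '{"angular":[[0,0,0],[0,0,0],[0,0,0]],"dp":[[0,0,0.05],[0,0,0.05],[0,0,0]],"grip":[-1,-1,-1]}'
python3 -m crank '{"angular":[[0,0,0],[0,0,0]],"dp":[[0,0,0.05],[0,0,0]],"grip":[-1,-1]}'
```

```text
t: 8.63
tcp_pos: [0.4496, 0.2654, 0.0428]
ee_rot: [[0.999, -0.042, 0.0], [-0.042, -0.999, -0.0], [0.0, 0.0, -1.0]]
force: [-2.6, -0.5, 3.4]
opening: 0.289
t: 8.8
tcp_pos: [0.4496, 0.2654, 0.0428]
ee_rot: [[0.999, -0.042, -0.0], [-0.042, -0.999, -0.0], [-0.0, 0.0, -1.0]]
force: [-4.1, -1.8, 9.4]
opening: 0.293
```

The floor contact force rose at TCP z 0.0428, exactly as expected. Now release.

```bash
python3 -m crank '{"angular":[[0,0,0],[0,0,0],[0,0,0],[0,0,0],[0,0,0],[0,0,0]],"dp":[[0,0,0],[0,0,0],[0,0,0],[0,0,0],[0,0,0],[0,0,-0.3]],"grip":[0,0.6,0.9,0.9,0.9,0.9]}'
python3 -m crank '{"angular":[[0,0,0],[0,0,0],[0,0,0],[0,0,0],[0,0,0],[0,0,0],[0,0,0],[0,0,0]],"dp":[[0,0,-1],[0,0,-2],[0,0,-3],[0,0,-3.5],[0,1,-3.5],[0,2,-2],[0,3,-1],[0,3.5,-0.5]],"grip":[1,1,1,1,1,1,1,1]}'
```

```text
t: 9.3
tcp_pos: [0.449, 0.2652, 0.0443]
ee_rot: [[0.999, -0.042, -0.001], [-0.042, -0.999, -0.0], [-0.001, 0.0, -1.0]]
force: [0.1, -0.1, 0.6]
opening: 0.951
t: 9.97
tcp_pos: [0.4466, 0.1706, 0.2133]
ee_rot: [[0.999, -0.039, 0.006], [-0.039, -0.999, 0.001], [0.006, -0.001, -1.0]]
force: [0.4, 0.1, 0.1]
opening: 0.999
```

```bash
python3 - <<'E'
from h import *
snap('wrist','w4')
E
python3 -m crank '{"angular":[[0,0,0],[0,0,0],[0,0,0],[0,0,0],[0,0,0],[0,0,0],[0,0,0],[0,0,0]],"dp":[[0.6,2.5,0],[0.7,3.6,0],[0.7,3.9,0],[0.7,3.9,0],[0.7,3.9,0],[0.7,3.9,0],[0.7,3.9,0],[0.7,3.9,0]],"grip":[1,1,1,1,1,1,1,1]}'
python3 -m crank '{"angular":[[0,0,0],[0,0,0],[0,0,0],[0,0,0],[0,0,0],[0,0,0],[0,0,0]],"dp":[[0.8,3.8,0],[0.8,2.8,0],[0.8,1.6,0],[0.5,0.6,0],[0,0,0],[0,0,0],[0,0,0]],"grip":[1,1,1,1,1,1,1]}'
python3 - <<'E'
from h import *
snap('wrist','w5'); print(ctrl.observe()['tcp_pos'],ctrl.observe()['t'])
crop('w5',230,115,210,185,4,'c6')
E
```

```text
t: 10.68
tcp_pos: [0.488, -0.1286, 0.2108]
ee_rot: [[0.999, -0.042, 0.001], [-0.042, -0.999, -0.0], [0.001, 0.0, -1.0]]
force: [0.7, 0.1, 0.7]
opening: 0.994
t: 11.27
tcp_pos: [0.513, -0.2142, 0.2098]
ee_rot: [[0.999, -0.041, -0.001], [-0.041, -0.999, 0.001], [-0.001, -0.001, -1.0]]
force: [0.4, 0.2, 1.0]
opening: 0.998
[ 0.51308108 -0.21415895  0.20980568] 11.3167
```

View pics/w4.png

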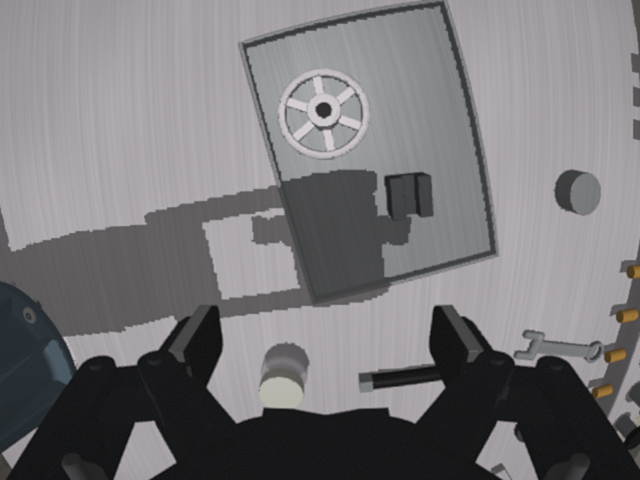

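View pics/c6.png

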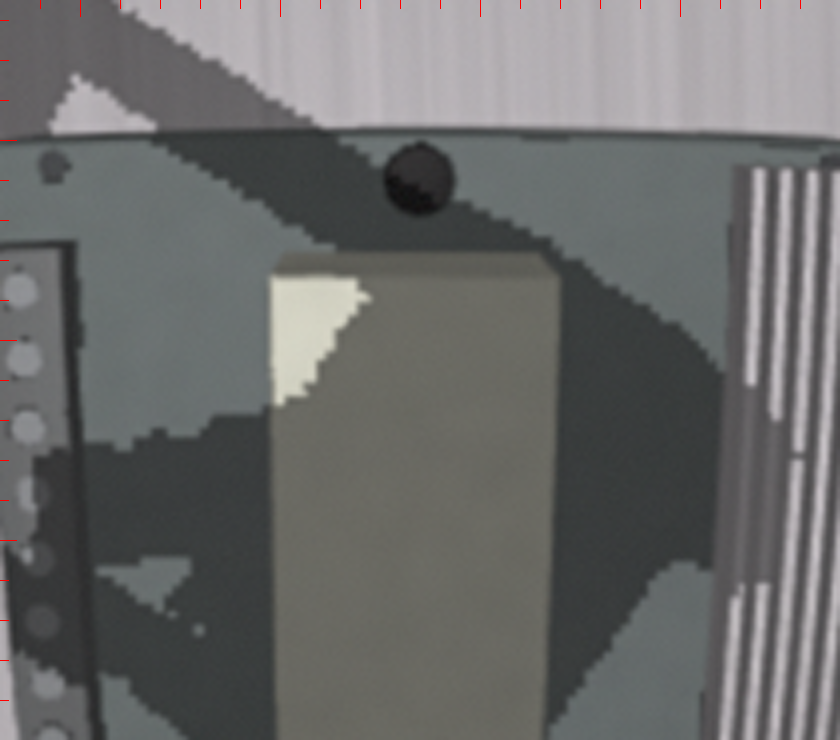

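The hub lies flat in the tray at pixel (323,110), and the V-block is undisturbed. Next I need the cover's lower corners from the same wrist shot.

Run:
```python
from h import *
crop('w5',270,150,120,180,3,'c7')
```

```text
(no output)
```

View pics/c7.png

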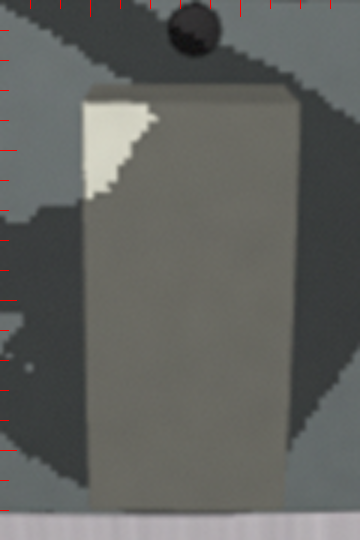

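Run:
```python
from h import *
P=load('w5')
w=lambda x,y:(270+(x+.5)/3-.5,150+(y+.5)/3-.5)
cs=[atz('wrist',w(*a),.078,P) for a in [(83,102),(300,103),(285,508),(89,508)]]
print(np.round(cs,4),np.mean(cs,0))
print('yaw',np.arctan2(cs[1][1]-cs[0][1],cs[1][0]-cs[0][0]),np.arctan2(-(cs[0][0]-cs[3][0]),cs[0][1]-cs[3][1]))
# height check w/ first wrist view & top/scene
P1=load('w1'); w1=lambda x,y:(230+(x+.5)/4-.5,115+(y+.5)/4-.5)
print(tri([ray('wrist',w(83,102),P),ray('wrist',w1(285,148),P1),ray('scene',(185+552/7,165+250/7))]))
print(tri([ray('wrist',w(300,103),P),ray('wrist',w1(527,147),P1),ray('scene',(185+466/7,165+350/7))]))
print('fuse',atz('wrist',w(194,29),.049,P))
# tray refit w4
P4=load('w4')
for a in [(242,44),(444,3),(496,254),(316,303)]: print(atz('wrist',a,.018,P4))
print('hub',atz('wrist',(323,110),.054,P4))
```

```text
[[ 0.4954 -0.1733  0.078 ]
 [ 0.545  -0.1754  0.078 ]
 [ 0.5407 -0.2785  0.078 ]
 [ 0.4905 -0.2763  0.078 ]] [ 0.51788612 -0.22587604  0.078     ]
yaw -0.042584164944142265 -0.04832299363054288
(array([ 0.49501294, -0.17299223,  0.07871219]), [np.float64(0.000530064647758707), np.float64(0.0009589236789208245), np.float64(0.0013886258221780664)])
(array([ 0.54457004, -0.17494895,  0.07769385]), [np.float64(0.0006520148433575529), np.float64(0.0007392607731943154), np.float64(0.001369882393706476)])
fuse [ 0.52192831 -0.15947721  0.049     ]
[0.38296156 0.32895456 0.018     ]
[0.55971495 0.36545771 0.018     ]
[0.61141711 0.13201272 0.018     ]
[0.43574626 0.09131532 0.018     ]
hub [0.44938401 0.26302936 0.054     ]
```

```bash
python3 -m crank '{"angular":[[0,0,0],[0,0,0],[0,0,0],[0,0,0],[0,0,0],[0,0,0],[0,0,0],[0,0,0]],"dp":[[0.3,0.6,0.5],[0.2,0.5,1.5],[0,0,2.5],[0,0,2.5],[0,0,2],[0,0,1],[0,0,0.5],[0,0,0]],"grip":[1,1,1,1,1,1,1,1]}'
python3 -m crank '{"angular":[[0,0,0],[0,0,0],[0,0,0],[0,0,0]],"dp":[[0,0,0],[0,0,0],[0,0,0],[0,0,0]],"grip":[1,1,1,1]}'
```

```text
t: 11.98
tcp_pos: [0.5175, -0.2264, 0.1039]
ee_rot: [[0.999, -0.041, -0.001], [-0.041, -0.999, 0.001], [-0.001, -0.001, -1.0]]
force: [0.1, -0.2, 0.2]
opening: 0.998
t: 12.32
tcp_pos: [0.5185, -0.2274, 0.1059]
ee_rot: [[0.999, -0.042, 0.002], [-0.042, -0.999, -0.001], [0.002, 0.001, -1.0]]
force: [0.3, -0.0, 0.2]
opening: 1.002
```

```bash
python3 -m crank '{"angular":[[0,0,0],[0,0,0],[0,0,0],[0,0,0],[0,0,0],[0,0,0],[0,0,0],[0,0,0]],"dp":[[-0.05,-0.1,0.5],[0,0,0.9],[0,0,0.7],[0,0,0.3],[0,0,0.1],[0,0,0],[0,0,0],[0,0,0]],"grip":[1,1,1,1,1,1,1,1]}'
python3 -m crank '{"angular":[[0,0,0],[0,0,0],[0,0,0],[0,0,0],[0,0,0],[0,0,0]],"dp":[[0,0,0],[0,0,0],[0,0,0],[0,0,0],[0,0,0],[0,0,0]],"grip":[0.5,0.2,-1,-1,-1,-1]}'
```

```text
t: 12.98
tcp_pos: [0.5176, -0.2261, 0.08]
ee_rot: [[0.999, -0.042, 0.0], [-0.042, -0.999, -0.0], [0.0, 0.0, -1.0]]
force: [-0.3, -0.6, -0.1]
opening: 1.0
t: 13.48
tcp_pos: [0.5179, -0.2262, 0.0804]
ee_rot: [[0.999, -0.042, 0.001], [-0.042, -0.999, -0.001], [0.001, 0.001, -1.0]]
force: [-0.7, -0.5, 3.8]
opening: 0.571
```

```bash
python3 -m crank '{"angular":[[0,0,0],[0,0,0],[0,0,0],[0,0,0],[0,0,0],[0,0,0],[0,0,0],[0,0,0]],"dp":[[0,0,0],[0,0,-0.3],[0,0,-0.6],[0,0,-1],[0,0,-1.5],[0,0,-2],[0,0,-2.5],[0,0,-2.5]],"grip":[-1,-1,-1,-1,-1,-1,-1,-1]}'
python3 -m crank '{"angular":[[0,0,0],[0,0,0],[0,0,0],[0,0,0]],"dp":[[0,0,-1.5],[0,0,-0.7],[0,0,0],[0,0,0]],"grip":[-1,-1,-1,-1]}'
python3 - <<'E'
from h import *
o=ctrl.observe();print(o['t'],o['opening'],o['force'])
snap('wrist','w6')
E
```

```text
t: 14.15
tcp_pos: [0.5169, -0.2255, 0.1849]
ee_rot: [[0.999, -0.042, -0.001], [-0.042, -0.999, 0.001], [-0.001, -0.001, -1.0]]
force: [0.6, -0.2, -1.9]
opening: 0.569
t: 14.48
tcp_pos: [0.5171, -0.2257, 0.2055]
ee_rot: [[0.999, -0.042, -0.0], [-0.042, -0.999, 0.0], [-0.0, -0.0, -1.0]]
force: [-0.3, 0.3, -1.6]
opening: 0.569
14.4833 0.569220494173715 [-0.29476733  0.33467498 -1.61213859]
```

View pics/w6.png

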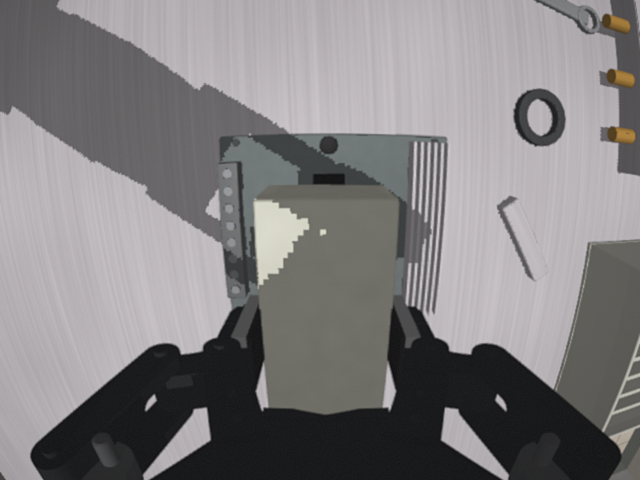

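```bash
python3 -m crank '{"angular":[[0,0,0],[0,0,0],[0,0,0],[0,0,0],[0,0,0],[0,0,0],[0,0,0],[0,0,0]],"dp":[[0,-1,0],[0,-2.2,0],[-0.05,-3.4,0],[-0.05,-3.9,0],[-0.05,-3.9,0],[-0.05,-3.9,0],[-0.05,-3.9,0],[-0.05,-3.9,0]],"grip":[-1,-1,-1,-1,-1,-1,-1,-1]}'
python3 -m crank '{"angular":[[0,0,0],[0,0,0],[0,0,0],[0,0,0],[0,0,0],[0,0,0],[0,0,0],[0,0,0]],"dp":[[-0.05,-3.9,0],[-0.05,-3.9,0],[-0.05,-3.9,0],[-0.05,-3.9,0],[-0.05,-3.4,0],[-0.05,-2.8,0],[-0.05,-2,0],[-0.05,-1.3,0]],"grip":[-1,-1,-1,-1,-1,-1,-1,-1]}'
python3 -m crank '{"angular":[[0,0,0],[0,0,-0.05],[0,0,-0.07],[0,0,-0.07],[0,0,-0.05],[0,0,-0.02],[0,0,0],[0,0,0]],"dp":[[-0.05,-1,0],[0,0,0],[0,0,0],[0,0,0],[0,0,0],[0,0,0],[0,0,0],[0,0,0]],"grip":[-1,-1,-1,-1,-1,-1,-1,-1]}'
python3 - <<'E'
from h import *
o=ctrl.observe();print(o['t'],o['opening'],o['tcp_pos'], np.arctan2(o['ee_rot'][1,0],o['ee_rot'][0,0]))
print(o['ee_rot'].T@(np.array([.5319,.2965,.2])-o['tcp_pos']))
snap('wrist','w7')
E
```

```text
t: 15.2
tcp_pos: [0.524, 0.0375, 0.2045]
ee_rot: [[0.999, -0.042, -0.002], [-0.042, -0.999, 0.001], [-0.002, -0.001, -1.0]]
force: [1.0, -0.1, -2.2]
opening: 0.567
t: 15.87
tcp_pos: [0.5302, 0.2886, 0.2041]
ee_rot: [[0.999, -0.04, -0.003], [-0.04, -0.999, -0.0], [-0.003, 0.0, -1.0]]
force: [0.1, -0.4, -1.9]
opening: 0.567
t: 16.53
tcp_pos: [0.5317, 0.2954, 0.2054]
ee_rot: [[0.977, 0.214, -0.001], [0.214, -0.977, -0.0], [-0.001, 0.0, -1.0]]
force: [0.2, -0.3, -1.6]
opening: 0.57
16.5333 0.5695681936125772 [0.53173821 0.2954318  0.20543549] 0.21590324528339497
[ 0.00039077 -0.00100956  0.00543505]
```

View pics/w7.png

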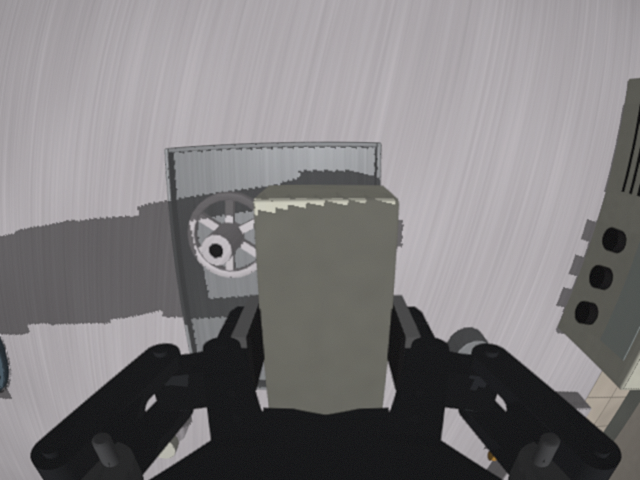

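```bash
python3 -m crank '{"angular":[[0,0,0],[0,0,0],[0,0,0],[0,0,0],[0,0,0],[0,0,0],[0,0,0],[0,0,0]],"dp":[[0,-0.1,0.5],[0,0,1.5],[0,0,2.5],[0,0,3],[0,0,2.5],[0,0,1.5],[0,0,0.8],[0,0,0.4]],"grip":[-1,-1,-1,-1,-1,-1,-1,-1]}'
python3 -m crank '{"angular":[[0,0,0],[0,0,0],[0,0,0],[0,0,0]],"dp":[[0,0,0.2],[0,0,0],[0,0,0],[0,0,0]],"grip":[-1,-1,-1,-1]}'
```

```text
t: 17.25
tcp_pos: [0.5307, 0.2966, 0.077]
ee_rot: [[0.976, 0.216, -0.003], [0.216, -0.976, -0.001], [-0.003, 0.0, -1.0]]
force: [-0.7, 0.3, -1.0]
opening: 0.572
t: 17.58
tcp_pos: [0.5325, 0.2972, 0.0781]
ee_rot: [[0.976, 0.216, 0.002], [0.216, -0.976, 0.001], [0.002, -0.0, -1.0]]
force: [0.7, -0.3, -1.2]
opening: 0.571
```

```bash
python3 -m crank '{"angular":[[0,0,0],[0,0,0],[0,0,0],[0,0,0],[0,0,0],[0,0,0],[0,0,0],[0,0,0]],"dp":[[0,0,0.5],[0,0,0.8],[0,0,0.8],[0,0,0.5],[0,0,0.2],[0,0,0.1],[0,0,0],[0,0,0]],"grip":[-1,-1,-1,-1,-1,-1,-1,-1]}'
python3 -m crank '{"angular":[[0,0,0],[0,0,0],[0,0,0],[0,0,0]],"dp":[[0,0,0.1],[0,0,0.1],[0,0,0.1],[0,0,0]],"grip":[-1,-1,-1,-1]}'
```

```text
t: 18.25
tcp_pos: [0.5318, 0.297, 0.0479]
ee_rot: [[0.976, 0.216, 0.0], [0.216, -0.976, 0.0], [0.0, -0.0, -1.0]]
force: [1.3, 0.2, -1.8]
opening: 0.57
t: 18.58
tcp_pos: [0.5315, 0.2968, 0.0447]
ee_rot: [[0.976, 0.216, -0.0], [0.216, -0.976, -0.0], [-0.0, 0.0, -1.0]]
force: [-0.8, 0.1, -1.2]
opening: 0.569
```

```bash
python3 -m crank '{"angular":[[0,0,0],[0,0,0],[0,0,0],[0,0,0]],"dp":[[0,0,0.05],[0,0,0.05],[0,0,0],[0,0,0]],"grip":[-1,-1,-1,-1]}'
python3 -m crank '{"angular":[[0,0,0],[0,0,0]],"dp":[[0,0,0.05],[0,0,0]],"grip":[-1,-1]}'
```

```text
t: 18.92
tcp_pos: [0.5317, 0.2969, 0.0444]
ee_rot: [[0.976, 0.216, 0.0], [0.216, -0.976, -0.0], [0.0, 0.0, -1.0]]
force: [-2.8, -0.8, 5.3]
opening: 0.569
t: 19.08
tcp_pos: [0.5317, 0.2969, 0.0443]
ee_rot: [[0.976, 0.216, -0.0], [0.216, -0.976, -0.0], [-0.0, 0.0, -1.0]]
force: [-4.0, -2.9, 9.3]
opening: 0.572
```

```bash
python3 -m crank '{"angular":[[0,0,0],[0,0,0],[0,0,0],[0,0,0],[0,0,0],[0,0,0]],"dp":[[0,0,0],[0,0,0],[0,0,0],[0,0,0],[0,0,0],[0,0,-0.3]],"grip":[0.2,0.3,0.4,0.5,0.5,0.5]}'
python3 -m crank '{"angular":[[0,0,0],[0,0,0],[0,0,0],[0,0,0],[0,0,0],[0,0,0],[0,0,0],[0,0,0]],"dp":[[0,0,-1],[0,0,-2],[0,0,-3],[0,0,-3],[0,0,-3],[0,1,-2],[0,2,-1],[0,3,-0.5]],"grip":[0.5,0.5,0.5,0.5,0.5,0.5,0.5,0.5]}'
python3 -m crank '{"angular":[[0,0,0.07],[0,0,0.1],[0,0,0.09],[0,0,0],[0,0,0]],"dp":[[0,3,0],[0,2,0],[0,1,0],[0,0,0],[0,0,0]],"grip":[-1,-1,-1,-1,-1]}'
python3 - <<'E'
from h import *
o=ctrl.observe();print(o['t'],o['opening'],o['tcp_pos'], np.arctan2(o['ee_rot'][1,0],o['ee_rot'][0,0]))
snap('wrist','w8');snap('top','t8');crop('t8',390,200,120,130,5,'c8')
E
```

```text
t: 19.58
tcp_pos: [0.5312, 0.2967, 0.0456]
ee_rot: [[0.976, 0.216, -0.001], [0.216, -0.976, -0.0], [-0.001, 0.0, -1.0]]
force: [0.2, -0.6, -0.6]
opening: 0.752
t: 20.25
tcp_pos: [0.5455, 0.2398, 0.2053]
ee_rot: [[0.976, 0.219, 0.005], [0.219, -0.976, 0.002], [0.006, -0.001, -1.0]]
force: [1.1, 0.1, -0.9]
opening: 0.749
t: 20.67
tcp_pos: [0.5547, 0.179, 0.2021]
ee_rot: [[0.999, -0.041, 0.001], [-0.041, -0.999, 0.0], [0.001, -0.0, -1.0]]
force: [-0.2, -0.6, -0.0]
opening: 0.037
20.6667 0.036853542285573034 [0.55471051 0.17903266 0.20207526] -0.040623221477415136
```

View pics/w8.png

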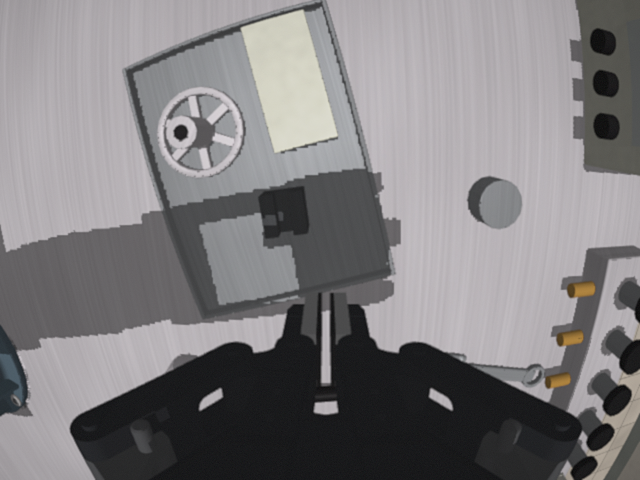

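View pics/c8.png

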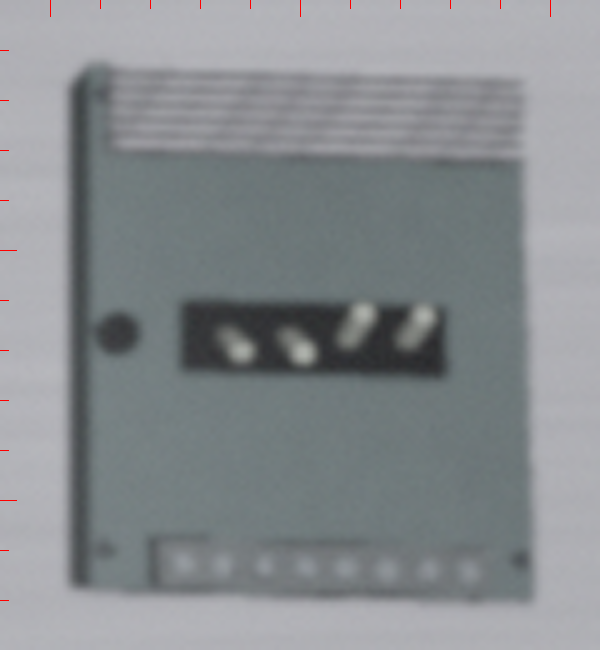

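Hub and cover are both flat in the tray, clear of the V-block. The switches now read 1 off, 2 off, 3 on, 4 on, so I need to flip 1 towards the fins and 4 away from them. I'll move there with the jaws shut.

```bash
python3 -m crank '{"angular":[[0,0,0],[0,0,0],[0,0,0],[0,0,0],[0,0,0],[0,0,0],[0,0,0],[0,0,0]],"dp":[[-0.4,2,0],[-0.4,3.5,0],[-0.4,3.9,0],[-0.4,3.9,0],[-0.4,3.9,0],[-0.4,3.9,0],[-0.4,3.9,0],[-0.4,3.9,0]],"grip":[-1,-1,-1,-1,-1,-1,-1,-1]}'
python3 -m crank '{"angular":[[0,0,0],[0,0,0],[0,0,0],[0,0,0],[0,0,0],[0,0,0],[0,0,0],[0,0,0]],"dp":[[-0.5,3.6,0.5],[-0.5,2.4,1.5],[-0.5,1.4,1.8],[-0.4,0.9,1.2],[0,0.2,0.6],[0,0,0.2],[0,0,0],[0,0,0]],"grip":[-1,-1,-1,-1,-1,-1,-1,-1]}'
python3 - <<'E'
from h import *
o=ctrl.observe();print(o['t'],o['opening'],o['tcp_pos'], np.arctan2(o['ee_rot'][1,0],o['ee_rot'][0,0]))
snap('wrist','w9');crop('w9',240,150,240,180,3,'c9')
t=lambda x,y:(390+(x+.5)/5-.5,200+(y+.5)/5-.5)
c=[atz('top',t(*a),.048) for a in [(181,302),(448,305),(445,376),(182,372)]];print(np.round(c,4),np.mean(c,0))
E
```

```text
t: 21.43
tcp_pos: [0.5103, -0.1087, 0.2016]
ee_rot: [[0.999, -0.038, 0.001], [-0.038, -0.999, 0.0], [0.001, -0.0, -1.0]]
force: [0.2, -0.2, 0.1]
opening: 0.003
t: 22.1
tcp_pos: [0.4887, -0.1915, 0.144]
ee_rot: [[0.999, -0.04, 0.001], [-0.04, -0.999, -0.0], [0.001, 0.0, -1.0]]
force: [0.1, -0.6, 0.9]
opening: -0.001
22.1 -0.0012781157095864805 [ 0.48874668 -0.19146441  0.14401853] -0.040026168759079515
[[ 0.5324 -0.1803  0.048 ]
 [ 0.5303 -0.27    0.048 ]
 [ 0.5065 -0.2676  0.048 ]
 [ 0.509  -0.1796  0.048 ]] [ 0.51955151 -0.22437861  0.048     ]
```

View pics/c9.png

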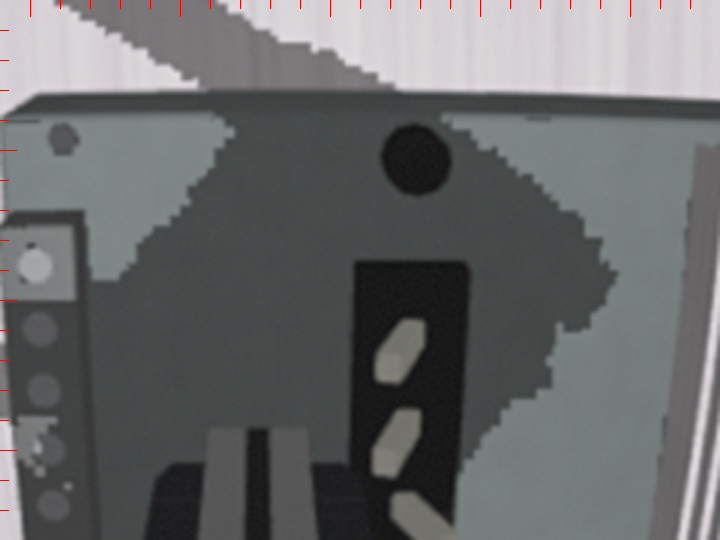

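Run:
```python
from h import *
P=load('w9'); w=lambda x,y:(240+(x+.5)/3-.5,150+(y+.5)/3-.5)
o=ctrl.observe(); R=o['ee_rot']
print('tcp',o['tcp_pos'])
for n,a,z in [('lev1 top',(392,365),.068),('lev2 top',(388,457),.068),('bank -+',(355,262),.048),('bank ++',(468,264),.048),('fuse',(416,159),.049)]:
    print(n,atz('wrist',w(*a),z,P).round(4))
for z in (.122,.125):
  for a in [(208,430),(310,430),(246,430),(270,430)]: print('tip',z,((atz('wrist',w(*a),z,P)-o['tcp_pos'])@R).round(4))
for a in [(160,470),(360,470)]: print('outer',((atz('wrist',w(*a),.135,P)-o['tcp_pos'])@R).round(4))
```

```text
tcp [ 0.48884212 -0.19160236  0.14422631]
lev1 top [ 0.5144 -0.1951  0.068 ]
lev2 top [ 0.5137 -0.2144  0.068 ]
bank -+ [ 0.5092 -0.1801  0.048 ]
bank ++ [ 0.5325 -0.1814  0.048 ]
fuse [ 0.5216 -0.1591  0.049 ]
tip 0.122 [-0.0069 -0.0084  0.0222]
tip 0.122 [ 0.0074 -0.0084  0.0222]
tip 0.122 [-0.0016 -0.0085  0.0222]
tip 0.122 [ 0.0018 -0.0085  0.0222]
tip 0.125 [-0.0068 -0.0098  0.0192]
tip 0.125 [ 0.0073 -0.0098  0.0192]
tip 0.125 [-0.0015 -0.0098  0.0192]
tip 0.125 [ 0.0018 -0.0098  0.0192]
outer [-0.0126 -0.0085  0.0092]
outer [ 0.0134 -0.0085  0.0092]
```

Shut, the fingertips measure ±7 mm in tool x. Lever 1's top is at (0.5144, -0.1951). I'll descend beside it on the terminal side.

```bash
python3 -m crank '{"angular":[[0,0,0],[0,0,0],[0,0,0],[0,0,0],[0,0,0],[0,0,0],[0,0,0],[0,0,0]],"dp":[[0,0.3,0.5],[0,0,1.2],[0,0,1.8],[0,0,1.5],[0,0,0.8],[0,0,0.4],[0,0,0.2],[0,0,0]],"grip":[-1,-1,-1,-1,-1,-1,-1,-1]}'
python3 -m crank '{"angular":[[0,0,0],[0,0,0]],"dp":[[0,0,0],[0,0,0]],"grip":[-1,-1]}'
```

```text
t: 22.82
tcp_pos: [0.4878, -0.1953, 0.0791]
ee_rot: [[0.999, -0.042, -0.0], [-0.042, -0.999, 0.0], [-0.0, -0.0, -1.0]]
force: [-0.5, -0.3, 0.2]
opening: -0.001
t: 22.98
tcp_pos: [0.4883, -0.1956, 0.0801]
ee_rot: [[0.999, -0.042, 0.001], [-0.042, -0.999, -0.001], [0.001, 0.001, -1.0]]
force: [-0.0, -0.5, 0.3]
opening: -0.004
```

```bash
python3 -m crank '{"angular":[[0,0,0],[0,0,0],[0,0,0],[0,0,0],[0,0,0],[0,0,0],[0,0,0],[0,0,0]],"dp":[[0.3,0,0],[0.6,0,0],[0.6,0,0],[0.4,0,0],[0.3,0,0],[0.2,0,0],[0.1,0,0],[0,0,0]],"grip":[-1,-1,-1,-1,-1,-1,-1,-1]}'
python3 - <<'E'
from h import *
o=ctrl.observe();print(o['t'],o['tcp_pos'],o['force'])
snap('wrist','w10');crop('w10',240,150,240,180,3,'c10')
E
```

```text
t: 23.65
tcp_pos: [0.5123, -0.1963, 0.0792]
ee_rot: [[0.999, -0.042, -0.002], [-0.042, -0.999, 0.0], [-0.002, -0.0, -1.0]]
force: [-3.1, -0.6, 2.5]
opening: 0.001
23.65 [ 0.51225561 -0.19630849  0.07920276] [-3.05350818 -0.59400057  2.509461  ]
```

View pics/c10.png

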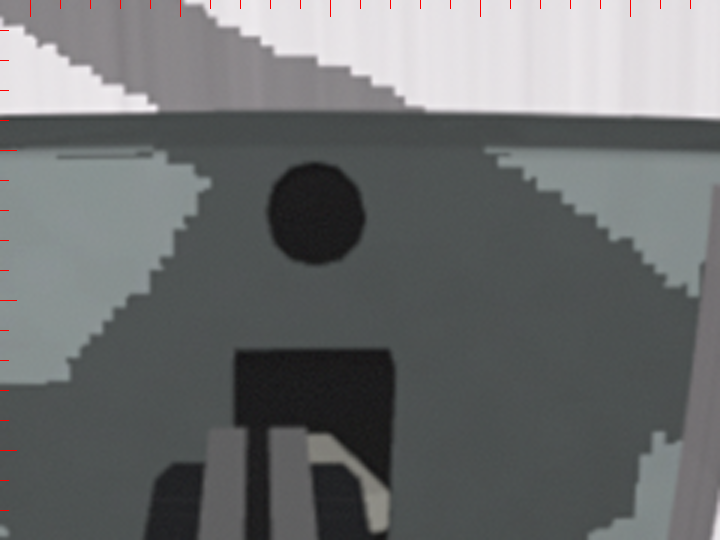

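Lever 1 now leans to the fins (crop (345,470) to (385,500)). I'll back off, rise, and cross to switch 4's fin side.

```bash
python3 -m crank '{"angular":[[0,0,0],[0,0,0],[0,0,0],[0,0,0],[0,0,0],[0,0,0],[0,0,0],[0,0,0]],"dp":[[-0.4,0,0],[-0.8,0,0],[-0.6,0,-0.5],[-0.2,0,-1.5],[0,0,-2],[0,0,-1.5],[0,0,-0.5],[0,0,0]],"grip":[-1,-1,-1,-1,-1,-1,-1,-1]}'
python3 -m crank '{"angular":[[0,0,0],[0,0,0],[0,0,0],[0,0,0],[0,0,0],[0,0,0]],"dp":[[0.8,0.8,0],[1.6,1.5,0],[1.6,1.5,0],[1.3,1.2,0],[0.6,0.5,0],[0.2,0.25,0]],"grip":[-1,-1,-1,-1,-1,-1]}'
python3 -m crank '{"angular":[[0,0,0],[0,0,0]],"dp":[[0,0,0],[0,0,0]],"grip":[-1,-1]}'
python3 - <<'E'
from h import *
o=ctrl.observe();print(o['t'],o['tcp_pos'],(np.array([.5498,-.2561,.08])-o['tcp_pos'])@o['ee_rot'])
snap('wrist','w11');crop('w11',190,100,240,200,3,'c11')
E
```

```text
t: 24.37
tcp_pos: [0.4933, -0.1961, 0.141]
ee_rot: [[0.999, -0.042, 0.003], [-0.042, -0.999, -0.002], [0.003, 0.002, -1.0]]
force: [0.4, 0.9, -0.1]
opening: 0.002
t: 24.87
tcp_pos: [0.5512, -0.2559, 0.1381]
ee_rot: [[0.999, -0.043, -0.001], [-0.043, -0.999, 0.001], [-0.001, -0.001, -1.0]]
force: [-1.3, 0.3, -1.3]
opening: -0.002
t: 25.03
tcp_pos: [0.5504, -0.2547, 0.1385]
ee_rot: [[0.999, -0.042, -0.002], [-0.042, -0.999, 0.001], [-0.002, -0.001, -1.0]]
force: [0.0, -0.4, 0.5]
opening: -0.002
25.0333 [ 0.55036235 -0.25465794  0.13846148] [-0.00040869  0.00153176  0.05846048]
```

View pics/c11.png

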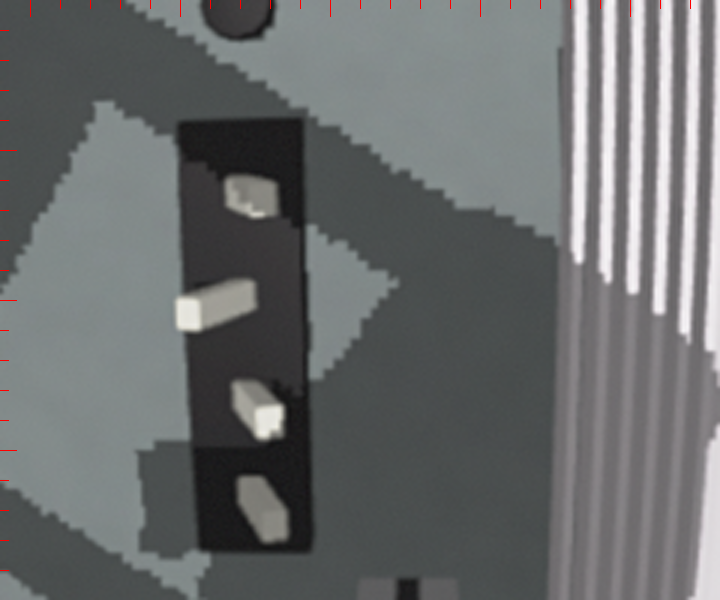

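The view confirms 1 on, 2 off, 3 on, 4 on. Now I descend on the fin side of switch 4.

```bash
python3 -m crank '{"angular":[[0,0,0],[0,0,0],[0,0,0],[0,0,0],[0,0,0],[0,0,0],[0,0,0],[0,0,0]],"dp":[[0,0.1,0.5],[0,0,1.2],[0,0,1.6],[0,0,1.3],[0,0,0.7],[0,0,0.4],[0,0,0.1],[0,0,0]],"grip":[-1,-1,-1,-1,-1,-1,-1,-1]}'
python3 -m crank '{"angular":[[0,0,0],[0,0,0]],"dp":[[0,0,0],[0,0,0]],"grip":[-1,-1]}'
```

```text
t: 25.75
tcp_pos: [0.5513, -0.2565, 0.0811]
ee_rot: [[0.999, -0.042, -0.0], [-0.042, -0.999, 0.0], [-0.0, -0.0, -1.0]]
force: [-0.2, 0.7, -0.1]
opening: 0.004
t: 25.92
tcp_pos: [0.5517, -0.2569, 0.0821]
ee_rot: [[0.999, -0.042, 0.001], [-0.042, -0.999, -0.001], [0.001, 0.001, -1.0]]
force: [-0.3, -0.0, 0.2]
opening: 0.001
```

```bash
python3 -m crank '{"angular":[[0,0,0],[0,0,0],[0,0,0],[0,0,0],[0,0,0],[0,0,0],[0,0,0],[0,0,0]],"dp":[[-0.3,0,0.1],[-0.7,0,0.1],[-0.7,0,0],[-0.4,0,0],[-0.3,0,0],[-0.2,0,0],[-0.1,0,0],[-0.05,0,0]],"grip":[-1,-1,-1,-1,-1,-1,-1,-1]}'
python3 - <<'E'
from h import *
o=ctrl.observe();print(o['t'],o['tcp_pos'],o['force'])
snap('wrist','w12');crop('w12',210,110,240,210,3,'c12')
E
```

```text
t: 26.58
tcp_pos: [0.526, -0.2558, 0.0803]
ee_rot: [[0.999, -0.043, 0.006], [-0.043, -0.999, -0.002], [0.006, 0.002, -1.0]]
force: [9.8, 0.2, -1.7]
opening: -0.001
26.5833 [ 0.5260345  -0.25583119  0.08031842] [ 9.77921868  0.24538395 -1.7457266 ]
```

View pics/c12.png

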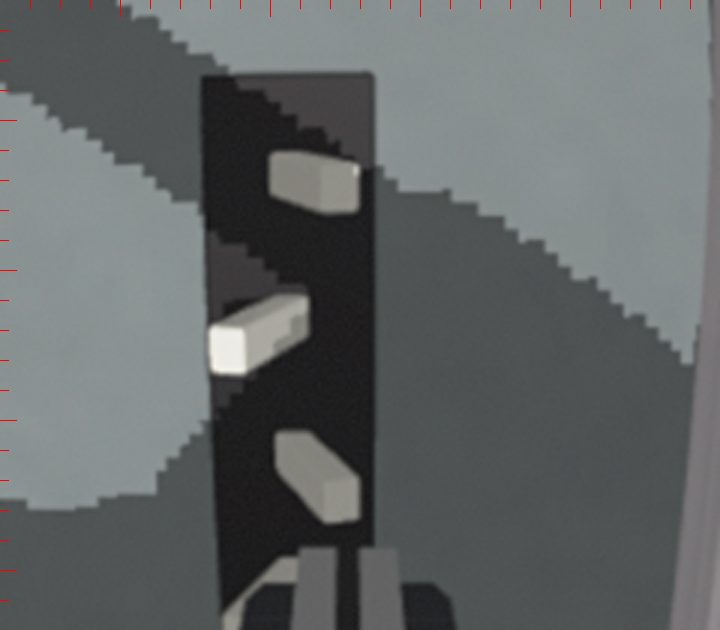

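Lever 4 has gone over to the terminal side. Now I back off and rise to check everything.

```bash
python3 -m crank '{"angular":[[0,0,0],[0,0,0],[0,0,0],[0,0,0],[0,0,0],[0,0,0],[0,0,0],[0,0,0]],"dp":[[0.5,0,0],[0.9,0,0],[0.5,0,-0.6],[0.1,0,-1.5],[0,0,-2.5],[0,0.5,-3],[0,1,-2],[0,1.5,-1]],"grip":[-1,-1,-1,-1,-1,-1,-1,-1]}'
python3 -m crank '{"angular":[[0,0,0],[0,0,0],[0,0,0],[0,0,0],[0,0,0]],"dp":[[0,2,-0.5],[0,1,0],[0,0.5,0],[0,0,0],[0,0,0]],"grip":[-1,-1,-1,-1,-1]}'
python3 - <<'E'
from h import *
o=ctrl.observe();print(o['t'],o['tcp_pos'],o['force'])
snap('wrist','w13');crop('w13',230,60,200,200,3,'c13');snap('top','t13');snap('scene','s13');crop('t13',390,200,120,130,5,'c13t')
E
```

```text
t: 27.3
tcp_pos: [0.5441, -0.2866, 0.1891]
ee_rot: [[0.999, -0.04, 0.003], [-0.04, -0.999, -0.003], [0.004, 0.002, -1.0]]
force: [0.4, 0.4, -0.0]
opening: 0.0
t: 27.72
tcp_pos: [0.5403, -0.3206, 0.1887]
ee_rot: [[0.999, -0.043, -0.002], [-0.043, -0.999, 0.002], [-0.002, -0.002, -1.0]]
force: [-0.8, 0.1, -0.2]
opening: 0.003
27.7167 [ 0.54029103 -0.32058349  0.18865076] [-0.80626294  0.11345246 -0.18411601]
```

View pics/c13.png

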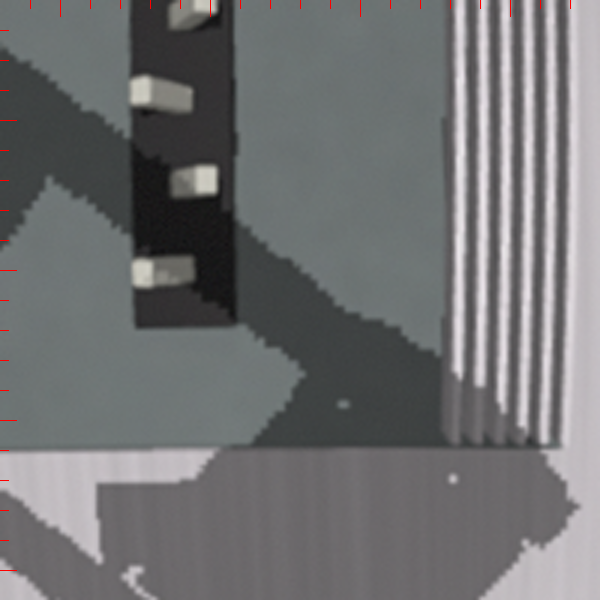

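View pics/t13.png

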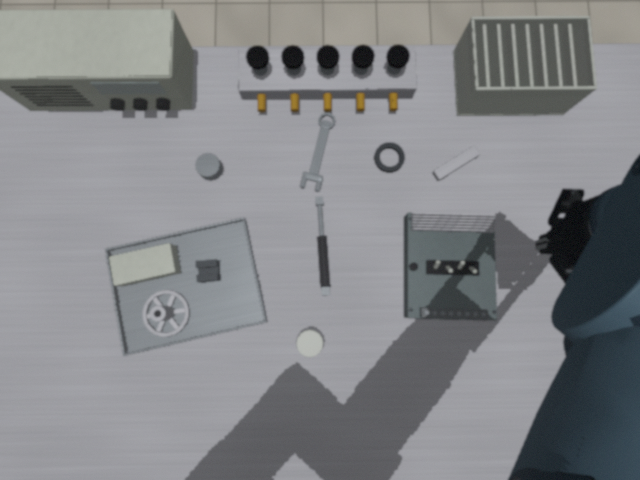

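View pics/s13.png

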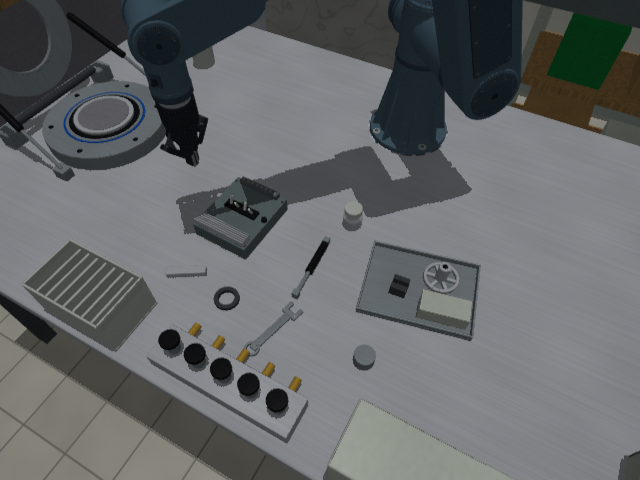

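Run:
```python
from h import *
print(ctrl.hand_in(), ctrl.observe()['t'])
```

```text
the job is handed in; nothing more can be done
the job is handed in; nothing more can be done
```

The job is done and handed in at about 28 s on the robot's clock, against the 72 s limit.

- **Hub:** I lifted it by its boss and set it down flat in the tray. Floor contact came at TCP z 0.0428, where I expected it, before I released it.
- **Cover:** I lifted it straight up and set it down open side down beside the hub. Contact came at TCP z 0.0443 (expected 0.0442).
- **Switches:** They were off, off, on, on when uncovered. I pushed 1 towards the fins and 4 away from them, and the wrist view after backing off shows 1 on, 2 off, 3 on, 4 off.

The last top and scene pictures show hub and cover flat inside the tray, clear of each other and of the V-block. The V-block and the bystanders show no change from the first pictures.

- **Disagreements:** The boss top measured about 3 mm above its nominal height. My first fit of the tray's position left 3 to 4 mm residuals, because I had taken the inner rim edges for outer ones. A later view put the hub and cover clear of the walls.
- **Forces:** The highest I read was about 10 N, at switch 4's stop and on each set-down.

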